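# Dry the damp beaker

### The arm

A 6-joint arm with a two-finger parallel gripper is mounted at the origin on the work surface. World frame = base frame: x ahead of the robot, y to its left, z up, the work surface at z = 0. Lengths are in mm, angles in degrees, forces in N, time in s.
With the tool pointing down it reaches from about 350 to 850 mm from the base axis. Payload 8.1 kg.
Tool frame: the origin (TCP) lies midway between the tips of the shut fingers; the grasp point (between the pads) lies 19 mm behind it; z points along the fingers, y is the line along which they close (so a half turn about z gives the same grasp; the last joint's range is limited). The gripper opens to 85 mm and grips with 20 to 120 N. Pads are 22 mm wide; open, the fingers measure 114 mm over their backs; the gripper's body (76 mm by 85 mm) begins 54 mm behind the grasp point. The pads swing forward as they close: fully open they stand 13 mm farther back than shut.
Start: joints at [-68.377, 7.471, 85.268, -0, 87.261, -4.893], TCP at [267.893, -536.879, 231.292] pointing down, gripper open.
Joint ranges: [-169.43, 169.43], [-51.17, 129.36], [1.28, 143.12], [-76.62, 256.62], [0, 156.53], [-152.29, 152.29]. Speed limits (degrees/s): [136.94, 136.94, 159.86, 180, 180, 180].

### API

Orientations are given as [roll, pitch, yaw] about the fixed x, y, z axes, in that order (R = Rz(yaw) Ry(pitch) Rx(roll)).
In Python, from bench import sensors, optics, r gives the robot as it stands.
- The arm moves only by the tool apply_moves, never from a script. Its argument "targets" is a list of rows, each a list of 7 numbers: the shift along the tool's x, y, z in mm, then the turn, a rotation vector about the tool's x, y, z in rad, then the closure, from 0 (fully open) to 1 (shut). In form: [[x, y, z, wx, wy, wz, claw], ...]. A call has 1 to 20 rows; each row shifts and turns the commanded pose from where the row before left it, along the tool's axes as they then stand; what a row does not reach is not made up. A row lasts 1/8 s, in which the tool goes at most 62.5 mm and 10.7 degrees, less where a joint would pass 70% of its speed; a pose out of reach is approached as far as the arm can. A call is refused whole if a number of a shift passes 62.5 or a number of a turn 0.188, either way. A call with a gripper value outside its range is refused whole. The fingers move at their own pace and stop on an object; "force" is the grip in N (left out, the last holds). Time passes only in rows, so rows that do not move let the fingers close. It gives the time, the measured TCP pose, the force, the opening and the grip force at its end, in the units of the state.
- sensors.sense(): the state, without advancing time (a new reading comes with each control period).
- optics.snapshot(name): name is "scene" or "top"; returns the picture (480x640x3 uint8, red, green, blue); there is no depth.
- optics.get_calibration(name): a dict with "camera_matrix" (3x3 intrinsics, pixels), "pose" (4x4, takes a point from camera to world coordinates). Camera axes: x right, y down, z forward; pixel columns grow to the right and rows downward; lengths in mm; the calibration is good to about 2 mm. A picture is of the moment at which its call begins. get_calibration takes no time and is no camera call.
- r.hand_in(): hands the job in; it is judged then, once.
The state is a dict: "time": time; "joint_pos": joint angles; "qd": joint speeds; "joint_efforts": joint torques, N m; "tool_pos": TCP position; "tcp_rot": TCP orientation; "ft_force": force on the tool from outside, world axes, zero at the start; "wrist_torque": the same for the moment, N m; "finger_gap": finger opening in mm; "grip_force": force on a finger pad.
Only numpy, scipy, OpenCV 4.12 (cv2) and the standard library are available. Lean on these libraries where they do the work, as an engineer would, in place of code of your own. Each camera call takes 0.05 s, during which the arm holds its last target. There are 200 camera calls.

### The job

One of the two clay beakers on the ware board (either may be it) is still damp and so clearly heavier than the other: find it by lifting, and set it down gently, upright, on the round metal plate of the white dryer. The dry one must end standing on the ware board. Then turn the dryer's dial until its white pointer is on the red mark, and leave everything else undisturbed.

Things in the scene. Friction and masses are not known exactly. Their poses are not given: they have to be found in the camera images.
- cup_1: Unfired clay beaker, grey-brown, open at the top: 95 mm tall, 62 mm outside diameter at the rim tapering to 54 mm at the foot, wall 6 mm. Origin: centre of its underside, z up along the beaker. The two beakers look the same: the damp one weighs about 0.44 kg, the dry one about 0.26 kg (each within 8 %); which is which can only be felt by lifting.
- cup_2: Unfired clay beaker, grey-brown, open at the top: 95 mm tall, 62 mm outside diameter at the rim tapering to 54 mm at the foot, wall 6 mm. Origin: centre of its underside, z up along the beaker. The two beakers look the same: the damp one weighs about 0.44 kg, the dry one about 0.26 kg (each within 8 %); which is which can only be felt by lifting.
- ware_board: Wooden board lying on the table, 120 (x) by 270 (y) by 18 mm thick, fixed; the beakers stand on it about 150 mm apart along its y. Origin: centre of its underside; its top is 18 mm above.
- dryer: White electric dryer, fixed on the table, 200 mm (x) by 370 mm (y). Origin: centre of its underside. Its +y half is a low base with the round plate; its -y half is a console, 180 mm wide in y and 70 mm high, with the dial on its level top.
- plate_centre (a point): Centre of the upper face of the dryer's round aluminium plate (160 mm diameter, 50 mm above the table), 98 mm along the dryer's +y from its origin.
- dial (a joint): Angle of the dial, rad: 0 to 2.7 between its end stops, growing clockwise seen from above; it stays where it is left (friction about 0.06 N m). At 0 the pointer points along the dryer's +y.
- dial_grip (a point): Point on the dial's upright axis at which to grip. The dial is a grey disc (80 mm diameter, 8 mm high) with a black bar on it, 66 mm long, 16 mm wide, 38 mm high, centred on the axis; this point is 14 mm below the bar's top and 103 mm above the table. The point's y axis runs along the bar towards the pointer.
- pointer (a point): Tip of the dial's white pointer, 56 mm from the dial's axis, just above the black scale; the pointer lies at one end of the bar, and a white line on the bar's top leads to it.
- red_mark (a point): Inner part of the red mark on the dial's black scale, 56 mm from the dial's axis; the mark is 14 mm wide round the scale and 20 mm long (53 to 73 mm from the axis). The pointer is exactly on it when the tip and this point coincide. It is fixed and lies clockwise of the pointer at the start.
- glaze_jar: Glaze jar with white lid, 68 mm diameter, 100 mm tall, standing; origin at the centre of its underside. Bystander: leave it alone.
- glaze_brush: Brush lying on the table, 180 mm long, along its own x. Bystander: leave it alone.
- beater: Flat dark wooden beater lying on the table, 200 by 45 by 14 mm, origin at the centre of its underside. Bystander: leave it alone.
Mind the look-alikes: they are no part of the job. What is shaped like the cup_1 but purple or yellow is not meant.

How it is judged (in metres and radians):
On the way, in this order (a step that is already met when the one before it is completed fails the run):
1. the damp beaker stands upright on the plate, let go, its weight (over 3.4 N) on the plate (((horizontal distance between cup_1 and plate_centre below 0.05 m and z of cup_1 in the frame of plate_centre between -0.006 and 0.006 m and angle between cup_1's own z axis and vertical below 0.12 rad and contact force between the fingers and cup_1 below 0.2 N and linear speed of cup_1 below 0.03 m/s and contact force between cup_1 and dryer above 3.4 N) or (horizontal distance between cup_2 and plate_centre below 0.05 m and z of cup_2 in the frame of plate_centre between -0.006 and 0.006 m and angle between cup_2's own z axis and vertical below 0.12 rad and contact force between the fingers and cup_2 below 0.2 N and linear speed of cup_2 below 0.03 m/s and contact force between cup_2 and dryer above 3.4 N))), for 0.2 s.
2. the dial's pointer is on the red mark, at rest (horizontal distance between pointer and red_mark below 0.007 m and velocity of joint dial between -0.1 and 0.1 rad/s), for 0.2 s.
At the end, for the whole second after the job is handed in: The damp (heavier) beaker stands upright at rest on the plate, its centre within 50 mm of the plate's centre; the dry one stands upright at rest on the ware board; the pointer's tip is within 7 mm of the red mark's point (half the mark's width, about 7 degrees) and the dial is still (all of step 2 and ((horizontal distance between cup_1 and plate_centre below 0.05 m and z of cup_1 in the frame of plate_centre between -0.006 and 0.006 m and angle between each of cup_1, cup_2's own z axis and vertical below 0.12 rad and contact force between the fingers and cup_1 below 0.2 N and linear speed of each of cup_1, cup_2 below 0.03 m/s and contact force between cup_1 and dryer above 3.4 N and x of cup_2 in the frame of ware_board between -0.055 and 0.055 m and y of cup_2 in the frame of ware_board between -0.13 and 0.13 m and z of cup_2 in the frame of ware_board between 0.012 and 0.024 m) or (horizontal distance between cup_2 and plate_centre below 0.05 m and z of cup_2 in the frame of plate_centre between -0.006 and 0.006 m and angle between each of cup_2, cup_1's own z axis and vertical below 0.12 rad and contact force between the fingers and cup_2 below 0.2 N and linear speed of each of cup_2, cup_1 below 0.03 m/s and contact force between cup_2 and dryer above 3.4 N and x of cup_1 in the frame of ware_board between -0.055 and 0.055 m and y of cup_1 in the frame of ware_board between -0.13 and 0.13 m and z of cup_1 in the frame of ware_board between 0.012 and 0.024 m))); the robot touches nothing.
It fails at once if a beaker is dropped or knocked hard on the dryer (over 45 N) (contact force between any of cup_1, cup_2 and dryer above 45 N).
It fails at once if a beaker is tipped over (angle between any of cup_1, cup_2's own z axis and vertical above 0.8 rad).
It fails at once if a bystander is moved by more than 30 mm (distance of any of glaze_jar, glaze_brush, beater from where it was at the start of the episode above 0.03 m).
It also fails if it takes over 72 s, if anything falls off the work surface, if the arm or the gripper's body presses on something with over 40 N, if the wrist force passes 120 N, or if a joint passes its speed limit or range.

## Working session

There is one attempt and no reset: what is moved stays moved. The work goes in short steps, Python scripts to look and compute and a tool call to move; the robot and the scene stay as the last step left them, time stands still between calls to the robot, and variables do not carry over. Pictures are saved under pics/ and viewed, at most 10 in all, crops included, and the job is handed in when it is done.

Besides the shell and the picture viewer there is one more tool, called after "Emit:" by a JSON object that holds its "method" and its "body". apply_moves: Moves the arm, as the interface text tells. Its arguments: {"type":"object","properties":{"targets":{"type":"array"},"force":{"type":"number"}},"required":["targets"]}

```bash
mkdir -p pics
python3 - <<'E'
from bench import sensors, optics, r
import cv2, numpy as np
np.set_printoptions(precision=3,suppress=True)
for n in("scene","top"):
    im=optics.snapshot(n); cv2.imwrite(f"pics/{n}0.png",im[:,:,::-1]); c=optics.get_calibration(n); print(n,c["camera_matrix"],c["pose"])
print(sensors.sense())
E
```

```text
scene [[579.634   0.    312.471]
 [  0.    579.634 231.742]
 [  0.      0.      1.   ]] [[   0.742    0.376   -0.555 1245.892]
 [   0.67    -0.439    0.598 -586.476]
 [  -0.019   -0.816   -0.577  764.902]
 [   0.       0.       0.       1.   ]]
top [[521.232   0.    320.296]
 [  0.    521.232 239.161]
 [  0.      0.      1.   ]] [[  -0.004   -0.991    0.132  424.088]
 [  -1.       0.006    0.012   91.095]
 [  -0.012   -0.132   -0.991 1234.782]
 [   0.       0.       0.       1.   ]]
{'time': 0.1, 'joint_pos': array([-68.375,   7.513,  85.326,   0.001,  87.259,  -4.894]), 'qd': array([ 0.029, -0.011, -0.064,  0.096,  0.051,  0.024]), 'joint_efforts': array([  0.   , -57.095, -50.194,  -0.   ,   0.008,  -0.   ]), 'tool_pos': array([ 267.726, -536.397,  230.306]), 'tcp_rot': array([-179.903,   -0.009,   26.518]), 'ft_force': array([ 0.487,  0.313, -0.853]), 'wrist_torque': array([0.001, 0.088, 0.002]), 'grip_force': 0.0, 'finger_gap': 85.44501484736428}
```

View pics/top0.png

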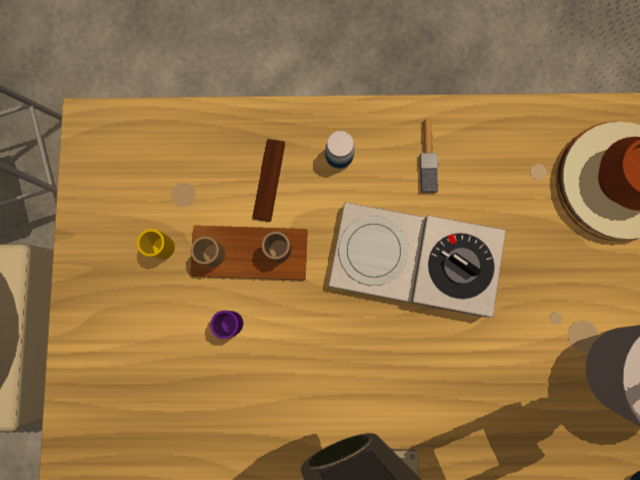

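View pics/scene0.png

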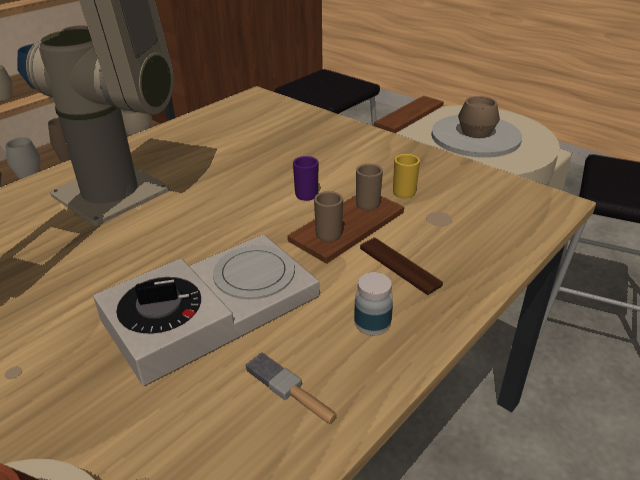

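The top view shows the beaker rims near (206,250) and (275,246), the plate near (373,250), and the dial near (461,265) with its pointer tip near (443,252). The red mark is near (452,240). The scene view agrees with this. Next I'll measure these by colour masks.

```bash
cat > h.py <<'E'
import numpy as np, cv2
from bench import sensors, optics, r
np.set_printoptions(precision=2,suppress=True)
def ray(n,uv,z):
    c=optics.get_calibration(n);K=c["camera_matrix"];P=c["pose"]
    uv=np.atleast_2d(np.asarray(uv,float)); d=(np.c_[uv,np.ones(len(uv))]@np.linalg.inv(K).T)@P[:3,:3].T
    o=P[:3,3]; return (o+d*((z-o[2])/d[:,2])[:,None])[:,:2]
def blobs(m,amin=15):
    n,l,s,c=cv2.connectedComponentsWithStats(m.astype(np.uint8)); return [(s[i],c[i],l==i) for i in range(1,n) if s[i,4]>=amin]
def pts(m):
    c=max(cv2.findContours(m.astype(np.uint8),cv2.RETR_EXTERNAL,cv2.CHAIN_APPROX_NONE)[0],key=cv2.contourArea); return c[:,0]
E
python3 - <<'E'
from h import *
im=cv2.imread("pics/top0.png"); hsv=cv2.cvtColor(im,cv2.COLOR_BGR2HSV); H,S,V=[hsv[...,i].astype(int) for i in range(3)]
for p in [(206,238),(194,250),(206,250),(275,234),(263,246),(230,270),(373,250),(443,252),(452,240),(461,265),(490,230)]: print(p,hsv[p[1],p[0]])
roi=np.zeros(H.shape,bool); roi[195:325,325:510]=1
w=(S<40)&(V>110)&roi
for s,c,m in blobs(w,200): 
    q=pts(m); print("white",s,c, ray("top",cv2.boxPoints(cv2.minAreaRect(q)),50), cv2.minAreaRect(q))
red=((H<8)|(H>172))&(S>150)&(V>120)&roi
for s,c,m in blobs(red,8): print("red",s,c,ray("top",c,75))
cv2.imwrite("pics/crop.png",np.vstack([cv2.resize(im[225:290,185:315],None,fx=6,fy=6,interpolation=cv2.INTER_CUBIC)[:, :780][:300],cv2.resize(im[225:275,400:530],None,fx=6,fy=6,interpolation=cv2.INTER_CUBIC)[:300]]))
E
```

```text
(206, 238) [ 15 133 130]
(194, 250) [ 15 140  73]
(206, 250) [ 15 133  98]
(275, 234) [ 15 134  59]
(263, 246) [ 16 118 149]
(230, 270) [ 13 201 137]
(373, 250) [ 19  43 185]
(443, 252) [ 15  52 203]
(452, 240) [  2 255 188]
(461, 265) [ 0 51  5]
(490, 230) [ 16  59 200]
red [448 234   8  10  55] [451.73 238.56] [[ 578.57 -189.59]]
```

View pics/crop.png

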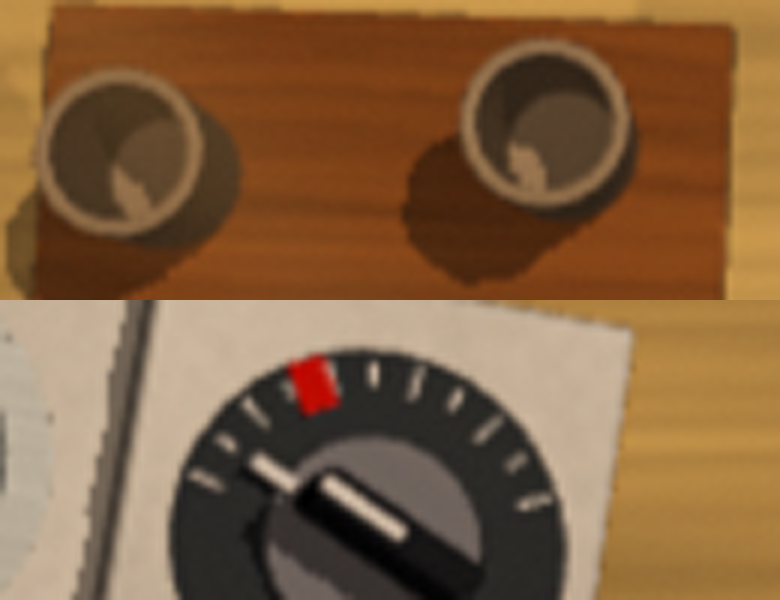

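The crop puts the rim centres near (205,250.3) and (275.8,245.7) in the full image, the pointer tip near (442.2,251.8) and the red mark near (452,238.7).

Run:
```python
from h import *
im=cv2.imread("pics/top0.png"); hsv=cv2.cvtColor(im,cv2.COLOR_BGR2HSV); H,S,V=[hsv[...,i].astype(int) for i in range(3)]
roi=np.zeros(H.shape,bool); roi[195:325,325:510]=1
w=((S<90)&(V>90)&roi)
for s,c,m in blobs(w,500):
    q=ray("top",pts(m),50 if c[0]<415 else 70).astype(np.float32); rc=cv2.minAreaRect(q); print("white",s,c,rc,cv2.boxPoints(rc))
k=(V<70)&(np.indices(V.shape)[1]>424)&roi
b=max(blobs(k,200),key=lambda t:t[0][4]); q=ray("top",cv2.convexHull(pts(b[2]))[:,0],70.5).astype(np.float32)
(c,rad)=cv2.minEnclosingCircle(q); print("scale",c,rad, cv2.fitEllipse(q))
c=np.array(c)
for n,p,z in(("tip",(442.2,251.8),72),("red",(451.7,238.6),71),("line0",(400+325/6,225+181/6),117),("line1",(400+405/6,225+238/6),117)):
    v=ray("top",p,z)[0]; print(n,v,np.hypot(*(v-c)),np.degrees(np.arctan2(*(v-c)[::-1])))
# cup rims
for p in((205,250.3),(275.8,245.7)): print("cup",ray("top",p,113),ray("top",p,110))
# plate
g=cv2.medianBlur(im,3)[...,0]; 
e=cv2.HoughCircles(cv2.cvtColor(im,cv2.COLOR_BGR2GRAY)[200:300,325:420],cv2.HOUGH_GRADIENT,1,10,param1=80,param2=12,minRadius=22,maxRadius=42)
print("hough",e[0][:4]+[325,200,0] if e is not None else None); 
if e is not None: print(ray("top",e[0][:4,:2]+[325,200],50))
# board
bd=(H<16)&(S>170)&(np.indices(V.shape)[1]>180)&(np.indices(V.shape)[1]<320)&(np.indices(V.shape)[0]>222)&(np.indices(V.shape)[0]<290)
q=ray("top",pts(max(blobs(bd),key=lambda t:t[0][4])[2]),18).astype(np.float32); print("board",cv2.minAreaRect(q))
# scene rim check: upper rim ellipse of brown cups
sc=cv2.cvtColor(cv2.imread("pics/scene0.png"),cv2.COLOR_BGR2HSV)
for p in((328,200),(369,171)): print("scene",ray("scene",p,113))
```

```text
white [ 329  203   96   99 7130] [376.65 251.93] ((553.6414794921875, -23.484527587890625), (188.7003936767578, 197.97157287597656), 78.75650024414062) [[ 438.16  -96.72]
 [ 632.33 -135.32]
 [ 669.12   49.75]
 [ 474.95   88.36]]
white [ 413  216   92  101 3806] [457.51 266.35] ((518.6419067382812, -204.5257568359375), (178.781494140625, 198.84681701660156), 78.90758514404297) [[ 403.88 -273.12]
 [ 599.01 -311.37]
 [ 633.41 -135.93]
 [ 438.27  -97.68]]
scale (518.8678588867188, -208.32711791992188) 72.46113586425781 ((518.8060913085938, -208.39598083496094), (143.7003631591797, 144.17111206054688), 167.64889526367188)
tip [ 549.23 -167.95] 50.51634273385211 53.062887474306834
red [ 579.02 -190.5 ] 62.74141273799049 16.509903986933516
line0 [ 536.97 -183.3 ] 30.884490564067207 54.12308247364494
line1 [ 516.37 -211.  ] 3.658462026013966 -133.1319746137121
cup [[550.96 354.62]] [[551.3  355.33]]
cup [[560.14 200.8 ]] [[560.5 201.1]]
hough [[372.5 249.5  26.6]
 [379.5 262.5  39.2]
 [366.5 262.5  39.1]
 [366.5 240.5  37. ]]
[[557.76 -14.25]
 [527.9  -29.65]
 [528.06  -0.08]
 [578.58  -0.89]]
board ((556.9439086914062, 274.13250732421875), (270.49017333984375, 121.08624267578125), 87.79039764404297)
scene [[565.75 196.7 ]]
scene [[555.78 351.01]]
```

Emit:
{"method": "apply_moves", "body": {"targets": [[0,0,0,0,0,-0.18,0],[0,0,0,0,0,-0.18,0],[0,0,0,0,0,-0.18,0],[0,0,0,0,0,-0.18,0],[0,0,0,0,0,-0.18,0],[0,0,0,0,0,-0.18,0],[0,0,0,0,0,-0.028,0]], "force": 30}}

```text
time: 0.98
tool_pos: [267.8, -536.6, 230.7]
tcp_rot: [-180.0, -0.1, 90.0]
ft_force: [0.2, -0.4, 0.7]
finger_gap: 85.4
grip_force: 0.0
```

Emit:
{"method": "apply_moves", "body": {"targets": [[40,16,0,0,0,0,0],[46,18,0,0,0,0,0],[46,18,0,0,0,0,0],[46,18,0,0,0,0,0],[46,18,0,0,0,0,0],[46,18,0,0,0,0,0],[46,18,0,0,0,0,0],[46,18,0,0,0,0,0],[46,18,0,0,0,0,0],[46,18,0,0,0,0,0],[46,18,0,0,0,0,0],[46,18,0,0,0,0,0],[46,18,0,0,0,0,0],[46,18,0,0,0,0,0],[46,18,0,0,0,0,0],[46,18,0,0,0,0,0],[8,6,0,0,0,0,0],[0,0,0,0,0,0,0],[0,0,0,0,0,0,0]]}}

```text
time: 3.35
tool_pos: [559.7, 200.0, 231.2]
tcp_rot: [-180.0, 0.0, 89.9]
ft_force: [-0.6, 0.5, -0.3]
finger_gap: 85.8
grip_force: 0.0
```

Emit:
{"method": "apply_moves", "body": {"targets": [[1,0.5,30,0,0,0,0],[0,0,40,0,0,0,0],[0,0,40,0,0,0,0],[0,0,30,0,0,0,0],[0,0,20,0,0,0,0],[0,0,11,0,0,0,0],[0,0,0,0,0,0,0],[0,0,0,0,0,0,0],[0,0,0,0,0,0,0]]}}

```text
time: 4.47
tool_pos: [561.3, 202.4, 61.6]
tcp_rot: [179.9, -0.0, 90.0]
ft_force: [-0.5, 1.0, -0.5]
finger_gap: 85.5
grip_force: 0.0
```

Emit:
{"method": "apply_moves", "body": {"targets": [[0,0,0,0,0,0,0.2],[0,0,0,0,0,0,0.3],[0,0,0,0,0,0,0.4],[0,0,0,0,0,0,0.5],[0,0,0,0,0,0,0.6],[0,0,0,0,0,0,0.6],[0,0,0,0,0,0,0.6],[0,0,0,0,0,0,0.6]], "force": 30}}

```text
time: 5.48
tool_pos: [561.0, 202.3, 61.0]
tcp_rot: [179.9, -0.0, 90.0]
ft_force: [1.1, -0.5, 5.0]
finger_gap: 59.3
grip_force: 28.7
```

Emit:
{"method": "apply_moves", "body": {"targets": [[0,0,-5,0,0,0,0.8],[0,0,-15,0,0,0,0.8],[0,0,-20,0,0,0,0.8],[0,0,-20,0,0,0,0.8],[0,0,-10,0,0,0,0.8],[0,0,0,0,0,0,0.8],[0,0,0,0,0,0,0.8],[0,0,0,0,0,0,0.8]]}}

```text
time: 6.48
tool_pos: [559.7, 201.9, 129.2]
tcp_rot: [-179.9, 0.0, 90.0]
ft_force: [-0.2, -0.4, -1.3]
finger_gap: 59.2
grip_force: 31.1
```

Run:
```python
from h import *
f=[]
for i in range(8):
    im=optics.snapshot("scene"); s=sensors.sense(); f.append(s["ft_force"])
print(np.array(f),np.mean(f,0),s["wrist_torque"],s["finger_gap"],s["grip_force"],s["tool_pos"])
cv2.imwrite("pics/s1.png",cv2.resize(im[120:280,250:450,::-1],None,fx=3,fy=3))
```

```text
[[ 0.07  0.86 -2.42]
 [ 1.23 -0.16 -2.37]
 [ 0.11 -0.03 -2.46]
 [-0.08 -0.08 -2.8 ]
 [ 0.01 -0.75 -2.88]
 [ 0.02 -0.22 -2.59]
 [ 0.82  0.04 -1.73]
 [-0.06  0.68 -1.56]] [ 0.26  0.04 -2.35] [-0.02 -0.03  0.02] 59.52364047447207 31.14440575140179 [560.37 202.11 130.23]
```

View pics/s1.png

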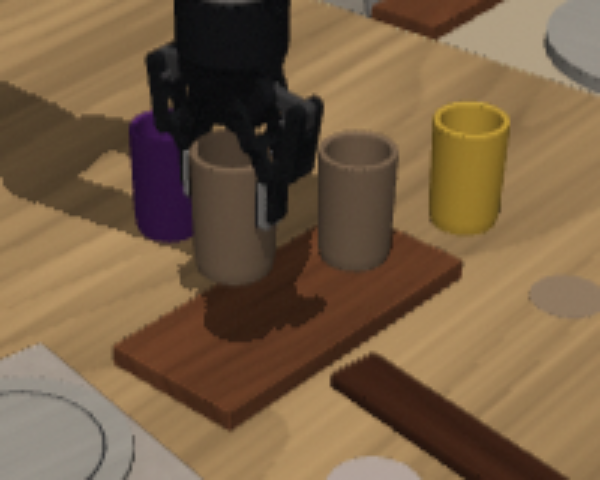

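The picture shows the nearer beaker held upright, clear of the board. It weighs about 2.4 N, so it is the dry one and goes back on the board.

Emit:
{"method": "apply_moves", "body": {"targets": [[0,0,15,0,0,0,0.8],[0,0,20,0,0,0,0.8],[0,0,20,0,0,0,0.8],[0,0,8,0,0,0,0.8],[0,0,3,0,0,0,0.8],[0,0,2,0,0,0,0.8],[0,0,1.5,0,0,0,0.8],[0,0,0,0,0,0,0.8],[0,0,0,0,0,0,0.5],[0,0,0,0,0,0,0.4],[0,0,0,0,0,0,0.3],[0,0,0,0,0,0,0.1],[0,0,0,0,0,0,0],[0,0,0,0,0,0,0]]}}

```text
time: 8.62
tool_pos: [560.5, 202.2, 60.9]
tcp_rot: [180.0, -0.0, 90.0]
ft_force: [0.5, 0.0, -0.0]
finger_gap: 85.5
grip_force: 0.0
```

Emit:
{"method": "apply_moves", "body": {"targets": [[0,0,-10,0,0,0,0],[0,0,-30,0,0,0,0],[0,0,-40,0,0,0,0],[0,0,-30,0,0,0,0],[25,-1.5,-20,0,0,0,0],[32,-2,0,0,0,0,0],[32,-2,0,0,0,0,0],[32,-2,0,0,0,0,0],[25,-1.5,0,0,0,0,0],[6,0,0,0,0,0,0],[0,0,0,0,0,0,0],[0,0,0,0,0,0,0]]}}

```text
time: 10.12
tool_pos: [551.7, 353.1, 190.8]
tcp_rot: [-180.0, 0.0, 89.9]
ft_force: [0.0, -0.1, -0.1]
finger_gap: 85.3
grip_force: 0.0
```

Run:
```python
from h import *
f=[]
for i in range(4):
    im=optics.snapshot("scene"); s=sensors.sense(); f.append(s["ft_force"])
print(np.mean(f,0),s["finger_gap"],s["tool_pos"],s["time"])
cv2.imwrite("pics/s2.png",cv2.resize(im[120:280,250:450,::-1],None,fx=3,fy=3))
```

```text
[-0.06 -0.18 -0.05] 85.55376841219774 [551.65 353.42 190.92] 10.325
```

View pics/s2.png

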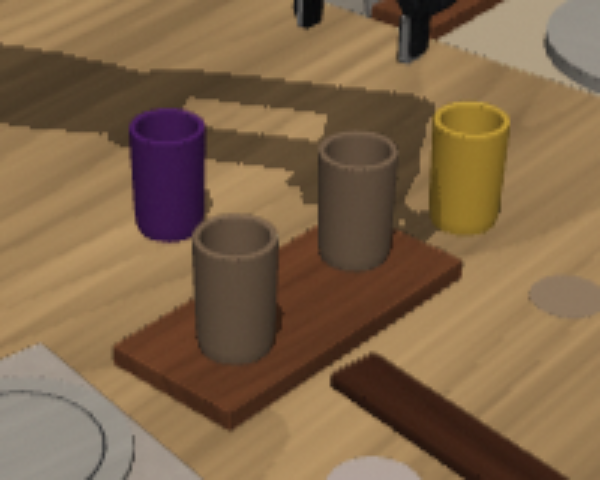

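The near beaker stands upright on the board again, with the other one untouched behind it. Now I'll grasp that one, with a baseline force of about 0.

Emit:
{"method": "apply_moves", "body": {"targets": [[1.5,0,25,0,0,0,0],[0,0,40,0,0,0,0],[0,0,35,0,0,0,0],[0,0,20,0,0,0,0],[0,0,11,0,0,0,0],[0,0,0,0,0,0,0],[0,0,0,0,0,0,0.2],[0,0,0,0,0,0,0.3],[0,0,0,0,0,0,0.4],[0,0,0,0,0,0,0.5],[0,0,0,0,0,0,0.6],[0,0,0,0,0,0,0.8],[0,0,0,0,0,0,0.8],[0,0,0,0,0,0,0.8]], "force": 35}}

```text
time: 12.08
tool_pos: [552.4, 356.3, 61.9]
tcp_rot: [179.9, -0.1, 90.0]
ft_force: [-1.1, -0.4, 6.1]
finger_gap: 61.0
grip_force: 37.7
```

Emit:
{"method": "apply_moves", "body": {"targets": [[0,0,-5,0,0,0,0.8],[0,0,-15,0,0,0,0.8],[0,0,-20,0,0,0,0.8],[0,0,-20,0,0,0,0.8],[0,0,-10,0,0,0,0.8],[0,0,0,0,0,0,0.8],[0,0,0,0,0,0,0.8],[0,0,0,0,0,0,0.8]]}}

```text
time: 13.08
tool_pos: [550.7, 355.3, 128.5]
tcp_rot: [-179.9, 0.1, 90.0]
ft_force: [-0.5, -0.5, -4.8]
finger_gap: 60.7
grip_force: 39.3
```

Run:
```python
from h import *
f=[]
for i in range(8):
    im=optics.snapshot("scene"); s=sensors.sense(); f.append(s["ft_force"])
print(np.mean(f,0),np.array(f)[:,2],s["finger_gap"],s["grip_force"],s["tool_pos"],s["time"])
```

```text
[ 0.1   0.38 -4.35] [-4.49 -4.72 -4.58 -4.02 -3.84 -4.53 -4.77 -3.84] 60.86851741355485 39.25704205990769 [551.38 355.6  129.73] 13.475
```

Weight is 4.35 N, so this is the damp one. I'll carry it to the plate.

Emit:
{"method": "apply_moves", "body": {"targets": [[0,0,-20,0,0,0,0.8],[0,0,-30,0,0,0,0.8],[0,0,-30,0,0,0,0.8],[-10,0,0,0,0,0,0.8],[-25,0,0,0,0,0,0.8],[-35,1,0,0,0,0,0.8],[-40,1,0,0,0,0,0.8],[-40,1,0,0,0,0,0.8],[-40,1,0,0,0,0,0.8],[-40,1,0,0,0,0,0.8],[-40,0,0,0,0,0,0.8],[-40,0,0,0,0,0,0.8],[-30,0,0,0,0,0,0.8],[-20,0,0,0,0,0,0.8],[-10,0,0,0,0,0,0.8],[0,0,0,0,0,0,0.8],[0,0,0,0,0,0,0.8]]}}

```text
time: 15.6
tool_pos: [556.4, -13.5, 209.7]
tcp_rot: [-180.0, -0.0, 90.0]
ft_force: [0.3, 0.4, -4.2]
finger_gap: 60.8
grip_force: 39.7
```

Emit:
{"method": "apply_moves", "body": {"targets": [[0,0,15,0,0,0,0.8],[0,0,30,0,0,0,0.8],[0,0,30,0,0,0,0.8],[0,0,20,0,0,0,0.8],[0,0,10,0,0,0,0.8],[0,0,4,0,0,0,0.8],[0,0,2,0,0,0,0.8],[0,0,0,0,0,0,0.8],[0,0,0,0,0,0,0.8]]}}

```text
time: 16.73
tool_pos: [556.9, -14.5, 99.6]
tcp_rot: [179.9, 0.0, 90.0]
ft_force: [0.7, -0.3, -4.2]
finger_gap: 61.0
grip_force: 39.6
```

Run:
```python
from h import *
f=[]
for i in range(4):
    im=optics.snapshot("scene"); s=sensors.sense(); f.append(np.r_[s["ft_force"],s["tool_pos"]])
print(np.array(f),s["finger_gap"],s["time"])
cv2.imwrite("pics/s3.png",cv2.resize(im[180:320,150:350,::-1],None,fx=4,fy=4))
```

```text
[[  0.08   0.47  -4.51 556.82 -14.44  99.45]
 [  0.31   0.36  -4.38 556.73 -14.44  99.32]
 [ -0.78  -0.06  -4.13 556.61 -14.41  99.18]
 [ -0.08  -0.67  -3.98 556.56 -14.42  99.08]] 60.764805608841705 16.925
```

View pics/s3.png

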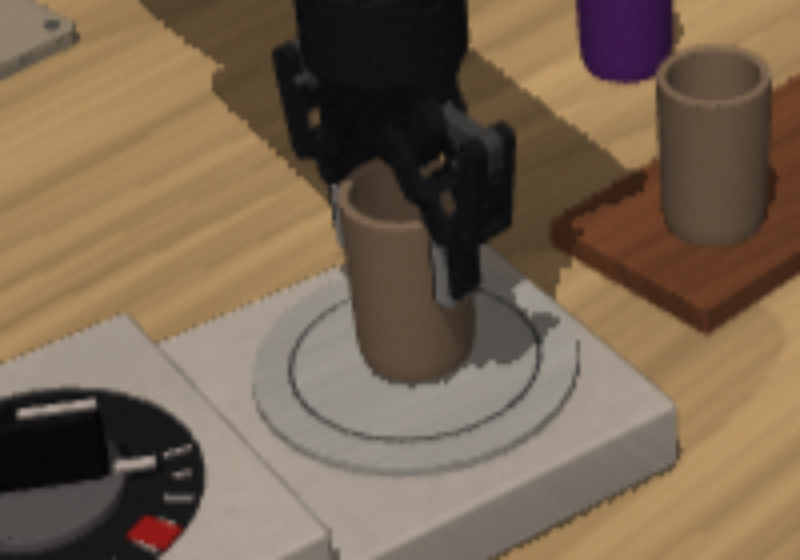

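The beaker hangs upright just above the middle of the plate. I'll lower it slowly.

Emit:
{"method": "apply_moves", "body": {"targets": [[0,0,2,0,0,0,0.8],[0,0,1.5,0,0,0,0.8],[0,0,1,0,0,0,0.8],[0,0,1,0,0,0,0.8],[0,0,0,0,0,0,0.8],[0,0,0,0,0,0,0.8]]}}

```text
time: 17.68
tool_pos: [556.4, -14.5, 94.0]
tcp_rot: [-180.0, 0.0, 90.0]
ft_force: [-4.3, -0.2, 4.4]
finger_gap: 60.8
grip_force: 40.2
```

In contact, so I'll release and rise.

Emit:
{"method": "apply_moves", "body": {"targets": [[0,0,0,0,0,0,0.5],[0,0,0,0,0,0,0.4],[0,0,0,0,0,0,0.3],[0,0,0,0,0,0,0.1],[0,0,0,0,0,0,0],[0,0,0,0,0,0,0],[0,0,0,0,0,0,0],[0,0,-10,0,0,0,0],[0,0,-30,0,0,0,0],[0,0,-40,0,0,0,0],[0,0,-40,0,0,0,0],[0,0,-10,0,0,0,0],[0,0,0,0,0,0,0],[0,0,0,0,0,0,0]]}}

```text
time: 19.42
tool_pos: [555.5, -14.3, 221.5]
tcp_rot: [-179.8, -0.0, 90.0]
ft_force: [-1.2, 1.2, -0.5]
finger_gap: 85.1
grip_force: 0.0
```

Run:
```python
from h import *
im=optics.snapshot("scene");t=optics.snapshot("top"); s=sensors.sense(); print(s["tool_pos"],s["tcp_rot"],s["time"])
a=cv2.resize(im[180:330,150:350],None,fx=3,fy=3); b=cv2.resize(t[190:340,420:520],None,fx=2,fy=3)
cv2.imwrite("pics/s4.png",np.hstack([a,b])[:,:,::-1])
```

```text
[555.41 -14.27 221.36] [-179.82   -0.02   90.  ] 19.525
```

View pics/s4.png

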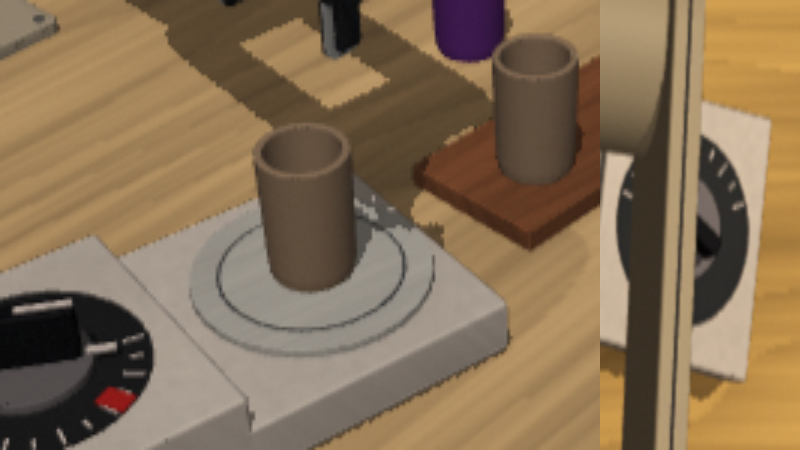

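The damp beaker stands upright on the plate. Next is the dial: move over it, turn the tool to yaw 53.5° and check.

Emit:
{"method": "apply_moves", "body": {"targets": [[-20,-4,0,0,0,0,0],[-35,-7,0,0,0,0,0],[-40,-7,0,0,0,0,0.2],[-40,-7,0,0,0,0,0.4],[-35,-7,0,0,0,0,0.4],[-24,-4.5,0,0,0,0,0.4],[0,0,0,0,0,0.16,0.4],[0,0,0,0,0,0.16,0.4],[0,0,0,0,0,0.16,0.4],[0,0,0,0,0,0.157,0.4],[0,0,30,0,0,0,0.4],[0,0,40,0,0,0,0.4],[0,0,20,0,0,0,0.4],[0,0,0,0,0,0,0.4],[0,0,0,0,0,0,0.4]], "force": 40}}

```text
time: 21.4
tool_pos: [520.6, -209.1, 134.8]
tcp_rot: [179.9, -0.0, 53.5]
ft_force: [0.4, -0.6, 0.3]
finger_gap: 51.5
grip_force: 0.0
```

Emit:
{"method": "apply_moves", "body": {"targets": [[0,0,15,0,0,0,0.4],[0,0,15,0,0,0,0.4],[0,0,9,0,0,0,0.4],[0,0,4,0,0,0,0.4],[0,0,0,0,0,0,0.4],[0,0,0,0,0,0,0.4]]}}

```text
time: 22.15
tool_pos: [520.2, -208.5, 90.8]
tcp_rot: [180.0, -0.0, 53.5]
ft_force: [0.1, -0.5, -0.7]
finger_gap: 51.3
grip_force: 0.0
```

Emit:
{"method": "apply_moves", "body": {"targets": [[0,0,0,0,0,0,0.5],[0,0,0,0,0,0,0.6],[0,0,0,0,0,0,0.7],[0,0,0,0,0,0,0.8],[0,0,0,0,0,0,0.9],[0,0,0,0,0,0,1],[0,0,0,0,0,0,1],[0,0,0,0,0,0,1]]}}

```text
time: 23.15
tool_pos: [518.3, -207.1, 90.3]
tcp_rot: [-179.8, 0.0, 53.5]
ft_force: [-10.6, 5.9, 9.3]
finger_gap: 15.5
grip_force: 39.5
```

Emit:
{"method": "apply_moves", "body": {"targets": [[0,-2,-1,0,0,0,1],[0,0,0,0,0,0.06,1],[0,0,0,0,0,0.08,1],[0,0,0,0,0,0.08,1],[0,0,0,0,0,0.08,1],[0,0,0,0,0,0.08,1],[0,0,0,0,0,0.08,1],[0,0,0,0,0,0.08,1],[0,0,0,0,0,0.06,1],[0,0,0,0,0,0.046,1],[0,0,0,0,0,0,1],[0,0,0,0,0,0,1]]}}

```text
time: 24.65
tool_pos: [518.1, -207.0, 90.5]
tcp_rot: [-180.0, 0.0, 16.5]
ft_force: [3.9, -1.5, -10.6]
finger_gap: 15.5
grip_force: 40.0
```

Emit:
{"method": "apply_moves", "body": {"targets": [[0,0,0,0,0,0,0.8],[0,0,0,0,0,0,0.6],[0,0,0,0,0,0,0.4],[0,0,0,0,0,0,0.4],[0,0,0,0,0,0,0.4],[0,0,-15,0,0,0,0.4],[0,0,-30,0,0,0,0.4],[0,0,-40,0,0,0,0.4],[0,0,-20,0,0,0,0.4],[-20,30,0,0,0,0,0.4],[-30,45,0,0,0,0,0.4],[-30,45,0,0,0,0,0.4],[-30,45,0,0,0,0,0.4],[-30,45,0,0,0,0,0.4],[-20,30,0,0,0,0,0.4],[0,0,0,0,0,0,0.4],[0,0,0,0,0,0,0.4]]}}

```text
time: 26.78
tool_pos: [433.0, -482.2, 195.9]
tcp_rot: [-179.9, -0.0, 16.5]
ft_force: [-0.4, -0.0, -0.0]
finger_gap: 51.3
grip_force: 0.0
```

Run:
```python
from h import *
im=optics.snapshot("scene");t=optics.snapshot("top"); s=sensors.sense(); print(s["tool_pos"],s["time"])
a=cv2.resize(im[200:350,80:230],None,fx=2,fy=3,interpolation=cv2.INTER_CUBIC); a=np.vstack([a,np.zeros((30,300,3),np.uint8)])
b=cv2.resize(t[225:305,415:498],None,fx=6,fy=6,interpolation=cv2.INTER_CUBIC)
print(t.shape); cv2.imwrite("pics/s5.png",np.hstack([a,b])[:,:,::-1])
```

```text
[ 433.53 -481.62  196.22] 26.875
(480, 640, 3)
```

View pics/s5.png

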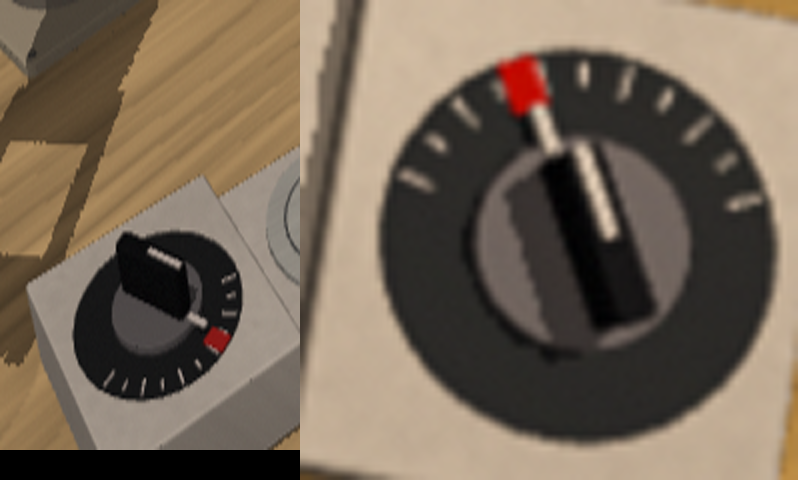

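The pointer tip, at crop (535,107), runs straight into the red mark at (524,86). Seen from the dial's axis they are about 1.5° apart, well inside the 7° tolerance. The arm is clear, so I'll hand in.

```bash
python3 -c "
from bench import r
print(r.hand_in())"
```

```text
the job is handed in; nothing more can be done
None
```

The job is handed in, with no verdict returned: the damp beaker (about 4.35 N, against 2.4 N for the dry one) stands on the dryer plate, the dry one is back on the ware board, and the dial pointer is about 1.5° from the centre of the red mark.

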